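Clear a broken nut out of a microscope fixture plate's T-slot

TASK

A broken spring nut is lodged in one of the two T-slots of the fixture plate. Take the scraper from its stand, feel its foot down through the entry pocket of that slot, push the nut along and out of the open end into the catch trough, then stand the scraper back in its stand. Leave the clamp stud in the other slot and everything else on the bench where they are, and do not touch the nut with the gripper.

Things in the scene. Friction and masses are not known exactly. Their poses are not given: they have to be found in the camera images.
- plate: White and bare-metal fixture plate, fixed, 110 (x) by 180 (y) by 38 mm high; origin at the centre of its underside, z up. Two T-slots run along y, centre lines at x = -28 and +28 mm, open at the -y end (y = -90). Floor of each 15 mm above the bench; lower channel 24 mm wide, 13 mm high; above it lips 10 mm thick leave a neck 12 mm wide up to the top face.
- near_pocket (a point): Centre of the entry pocket of the slot at plate x = -28 mm (plate y = 56), on the top face level, 38 mm above the bench; axes as the plate. Here the lips are missing from y = 47 to 65 mm: a rectangular opening 24 (x) by 18 (y) mm down to the slot's floor. The slot is closed beyond it.
- far_pocket (a point): the same for the slot at plate x = +28 mm
- near_mouth (a point): Middle of the slot's floor at the open end of the slot at plate x = -28 mm (plate y = -90), 15 mm above the bench. Under both open ends a sheet-metal catch trough is fixed to the plate: inside y = -90 to -148 mm, x = -51 to +51 mm, its floor 4 mm and its walls 30 mm above the bench.
- far_mouth (a point): the same for the slot at plate x = +28 mm
- scrap: The broken spring nut: dark steel block 20 (x) by 22 (y) by 9 mm high with a sprung leaf on its +x side, wedged in the channel of one slot, 0.04 kg; origin at the centre of the block's underside, about 2 mm off the slot's centre line to -x. Starts between plate y = -35 and +5 mm in either slot, seen through the neck. Resists sliding with about 8 to 13 N.
- clamp: The sound clamp stud in the other slot: a loose steel nut block 21 by 22 by 10 mm in the channel, a stud and a round black knob 26 mm across just above the plate's face; its top is 46 mm above the origin, the centre of the block's underside. Stays where it is.
- scraper: Slot scraper, 100 mm high, 0.16 kg, upright in the stand. Black oblong handle 26 (x) by 18 (y) mm from 35 to 100 mm height; under it a steel shank 8 by 8 mm and foot 21 (x) by 14 (y) by 10 mm high (21 mm goes across the slot). Origin on the handle's axis at the foot's underside, z up. Shank and foot are set firmly but up to 5 mm off that axis along x, unknown: find by touch.
- stand: Grey scraper stand, fixed, base 70 by 60 mm, with a rectangular socket 35 (x) by 20 (y) mm inside, 53 by 38 mm outside, open at the top 40 mm above the bench, inner floor 9 mm above the bench; origin at the centre of its underside. It is on the robot's left or right side.
- case: closed grey and white sample case 75 by 55 by 44 mm, bystander, on the side where the stand is not
- dish: shallow glass dish, 90 mm across, 18 mm high, bystander
- eyepiece: black eyepiece standing on end, 42 mm across, 56 mm high, bystander
- tweezers: steel tweezers lying flat, 125 mm long, bystander
- driver: screwdriver with black handle lying flat, 150 mm long, bystander
- jar: small glass jar with white cap, 48 mm across, 60 mm high, bystander
Mind the look-alikes: they are no part of the job. What is shaped like the stand but brown is not meant.

How it is judged:
On the way, in this order (a step that is already met when the one before it is completed fails the run):
1. the scraper's foot is down in the entry end of the slot that holds the broken nut (z of scraper in the frame of plate below 0.024 m and y of scraper in the frame of plate between 0.02 and 0.07 m and ((x of scraper in the frame of plate between -0.036 and -0.02 m and x of scrap in the frame of plate between -0.036 and -0.02 m) or (x of scraper in the frame of plate between 0.02 and 0.036 m and x of scrap in the frame of plate between 0.02 and 0.036 m))), for 0.1 s.
2. the nut has been pushed along the slot, nearly to its open end, and the scraper's foot bears on it (y of scrap in the frame of plate between -0.105 and -0.055 m and contact force between scraper and scrap above 0.5 N).
3. the nut lies in the catch trough (y of scrap in the frame of plate between -0.149 and -0.093 m and x of scrap in the frame of plate between -0.052 and 0.052 m and z of scrap in the frame of plate below 0.026 m), for 0.2 s.
At the end, for the whole second after the job is handed in: The broken nut lies at rest in the catch trough; the scraper stands at rest in its stand (foot on the socket floor within 5 mm, its handle within 15 mm of the stand's middle, tilted less than 10 degrees); the clamp stud is within 10 mm of where it was (all of step 3 and linear speed of each of scrap, scraper below 0.02 m/s and horizontal distance between scraper and stand below 0.015 m and height (world z) of scraper below 0.014 m and angle between scraper's own z axis and vertical below 0.17 rad and distance of clamp from where it was at the start of the episode below 0.01 m); the robot touches nothing.
It fails at once if a bystander (case, dish, eyepiece, tweezers, screwdriver or jar) was moved more than 30 mm (distance of any of case, dish, eyepiece, tweezers, driver, jar from where it was at the start of the episode above 0.03 m).
It fails at once if the clamp stud was moved more than 10 mm (distance of clamp from where it was at the start of the episode above 0.01 m).
It fails at once if the gripper's fingers touched the broken nut (contact force between the fingers and scrap above 0.5 N).
It also fails if it takes over 64 s, if anything falls off the work surface, if the arm or the gripper's body presses on something with over 40 N, if the wrist force passes 120 N, or if a joint passes its speed limit or range.

ROBOT

A 6-joint arm with a two-finger parallel gripper is mounted at the origin on the work surface. World frame = base frame: x ahead of the robot, y to its left, z up, the work surface at z = 0. Lengths are in m, angles in rad, forces in N, time in s.
With the tool pointing down it reaches from about 0.375 to 0.975 m from the base axis. Payload 3.8 kg.
Tool frame: the origin (TCP) lies midway between the tips of the shut fingers; the grasp point (between the pads) lies 19 mm behind it; z points along the fingers, y is the direction in which the jaws open and shut (so a half turn about z gives the same grasp; the last joint's range is limited). The gripper opens to 85 mm and grips with 20 to 120 N. Pads are 22 mm wide; open, the fingers measure 114 mm over their backs; the gripper's body (76 mm by 85 mm) begins 54 mm behind the grasp point. The pads swing forward as they close: fully open they stand 13 mm farther back than shut.
Start: joints at [1.264, 0.264, 1.604, -0, 1.274, -0.037], TCP at [0.18, 0.651, 0.231] pointing down, gripper open.
Joint ranges: [-2.63, 2.63], [-0.94, 2.18], [0.31, 2.57], [-1.31, 4.45], [0, 2.66], [-2.55, 2.55]. Speed limits (rad/s): [2.57, 2.57, 3.14, 3.14, 3.14, 3.14].

INTERFACE

Orientations are given as a unit quaternion [w, x, y, z].
In Python, from station import r, imaging gives the robot as it stands.
- The arm moves only by the tool drive_tool, never from a script. Its argument "steps" is a list of rows, each a list of 4 numbers: the shift along the world's x, y, z in mm, then the turn about the world's z in rad. In form: [[x, y, z, turn], ...]. A call has exactly 10 rows; each row is the pose to reach, as a shift and turn from the pose measured when the call began; what a row does not reach only later rows make up. A row lasts 1/10 s, in which the tool goes at most 50 mm and 8.59 degrees, less where a joint would pass 70% of its speed; a pose out of reach is approached as far as the arm can. A call with a gripper value outside its range is refused whole. "claw" is the gripper's target within -1 to 1 (fully open at 1, half-way at 0, shut at -1), set as the call begins (left out, the last holds). The fingers move at their own pace and stop on an object; the grip force is fixed at half the most. Time passes only in rows, so rows that repeat a pose let the fingers close, or fill a call up. It gives the time, the measured TCP pose, the force and the opening at its end, in the units of the state.
- r.state(): the state, without advancing time (a new reading comes with each control period).
- imaging.get_image(name): name is "side" or "top"; returns a dict with "color" (384x512x3 uint8, red, green, blue), "K" (3x3 intrinsics, pixels), "eye" and "rotation" of the camera in the world. Camera axes: x right, y up, looking along -z (the intrinsics and any distortion apply to the point x, -y, -z); pixel columns grow to the right and rows downward; lengths in m; the calibration is good to about 2 mm. A picture is of the moment at which its call begins. There is no depth.
- r.sign_off(): hands the job in, once; it reports no verdict.
The state is a dict: "time": time; "joint_positions": joint angles; "qvel": joint speeds; "joint_torque": joint torques, N m; "ee_pos": TCP position; "tcp_rot": TCP orientation; "wrist_force": force on the tool from outside, world axes, zero at the start; "wrist_torque": the same for the moment, N m; "grip_width": opening from 0.0 (shut) to 1.0 (fully open).
Only numpy, scipy, OpenCV 4.12 (cv2) and the standard library are available. Lean on these libraries where they do the work, as an engineer would, in place of code of your own. Each camera call takes 0.05 s, during which the arm holds its last target.

## Working session

There is one attempt and no reset: what is moved stays moved. The work goes in short steps, Python scripts to look and compute and a tool call to move; the robot and the scene stay as the last step left them, time stands still between calls to the robot, and variables do not carry over. Pictures are saved under pics/ and viewed, and the job is handed in when it is done.

Besides the shell and the picture viewer there is one more tool, called by a JSON object that holds its "name" and its "arguments", one argument or row to a line. drive_tool: Moves the arm, as the interface text tells. Its arguments: {"type":"object","properties":{"steps":{"type":"array","items":{"type":"array","items":{"type":"number"}}},"claw":{"type":"number"}},"required":["steps"]}

```bash
mkdir -p pics; ls; python3 - <<'E'
from station import r, imaging
import cv2,numpy as np
s=r.state();print(s)
for n in("side","top"):
    d=imaging.get_image(n);print(n,d["K"],d["eye"],d["rotation"],[k for k in d])
    cv2.imwrite(f"pics/{n}0.png",d["color"][:,:,::-1])
    np.savez(f"{n}0.npz",**{k:np.asarray(v) for k,v in d.items()})
E
```

```text
pics
{'time': 0.0, 'joint_positions': array([ 1.26411094e+00,  2.64751869e-01,  1.60539928e+00, -1.17313498e-06,
        1.27367949e+00, -3.69069791e-02]), 'qvel': array([-0.00196481,  0.00016878, -0.00159317,  0.00013685,  0.0004861 ,
        0.00032036]), 'joint_torque': array([ 1.68099145e-03, -5.15106654e+01, -3.67323089e+01,  1.52803773e-05,
        1.27384550e-02,  3.83652491e-06]), 'ee_pos': array([0.17968366, 0.64988048, 0.22994923]), 'tcp_rot': array([-1.90741580e-04,  1.34480265e-01,  9.90915640e-01, -1.10261361e-03]), 'wrist_force': array([-0.17043365, -1.05210145,  0.33838704]), 'wrist_torque': array([-0.04622422, -0.03219961,  0.00407083]), 'grip_width': 0.9971340484927071}
side [[470.25763832   0.         258.23621624]
 [  0.         470.25763832 188.05567272]
 [  0.           0.           1.        ]] [ 0.40881625 -0.61047207  0.85461314] [ 0.93581455  0.33542159 -0.04166463 -0.10003768] ['color', 'K', 'eye', 'rotation']
top [[411.81470179   0.         254.83724575]
 [  0.         411.81470179 192.07796712]
 [  0.           0.           1.        ]] [0.45977447 0.02575702 1.17927092] [-0.70374399 -0.03288749  0.01314716  0.70957027] ['color', 'K', 'eye', 'rotation']
```

View pics/top0.png

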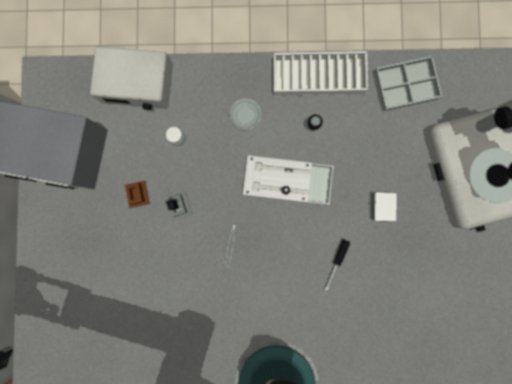

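View pics/side0.png

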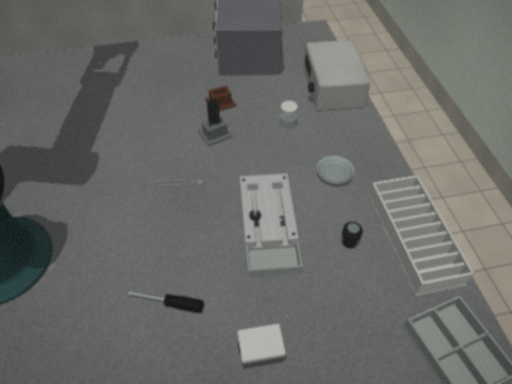

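```bash
python3 - <<'E'
import cv2
t=cv2.imread("pics/top0.png");s=cv2.imread("pics/side0.png")
a=cv2.resize(t[145:215,235:345],None,fx=7,fy=7,interpolation=cv2.INTER_CUBIC)
b=cv2.resize(t[170:225,115:200],None,fx=7,fy=7,interpolation=cv2.INTER_CUBIC)
c=cv2.resize(s[165:280,225:315],None,fx=5,fy=5,interpolation=cv2.INTER_CUBIC)
d=cv2.resize(s[80:150,190:250],None,fx=8,fy=8,interpolation=cv2.INTER_CUBIC)
for n,i in zip("abcd",(a,b,c,d)): cv2.imwrite(f"pics/c0{n}.png",i)
E
```

```text
(no output)
```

View pics/c0a.png

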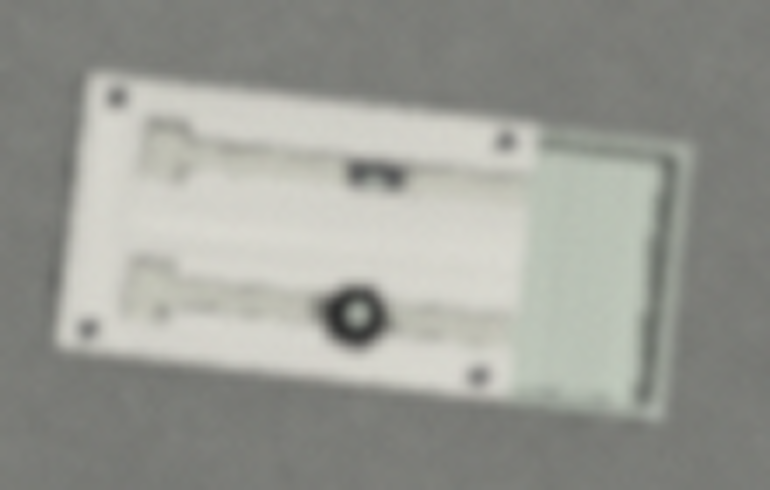

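View pics/c0b.png

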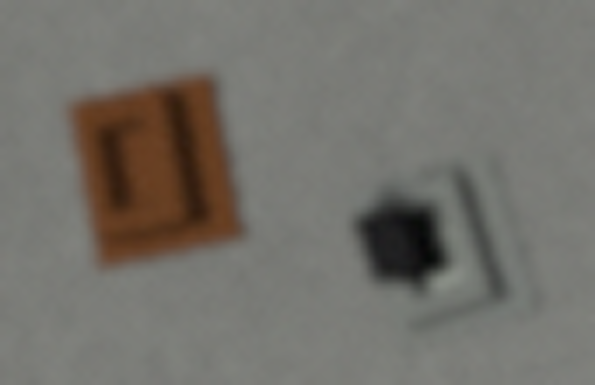

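View pics/c0c.png

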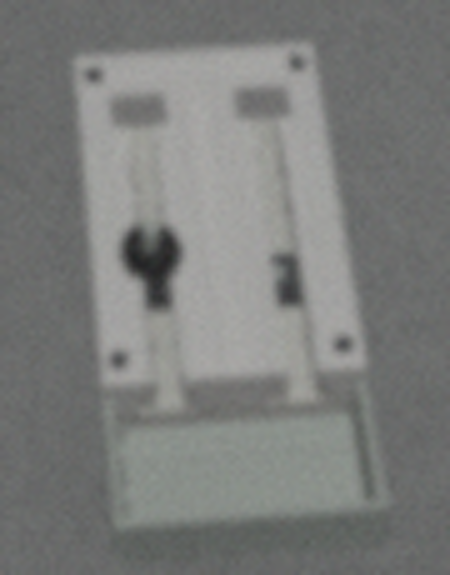

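View pics/c0d.png

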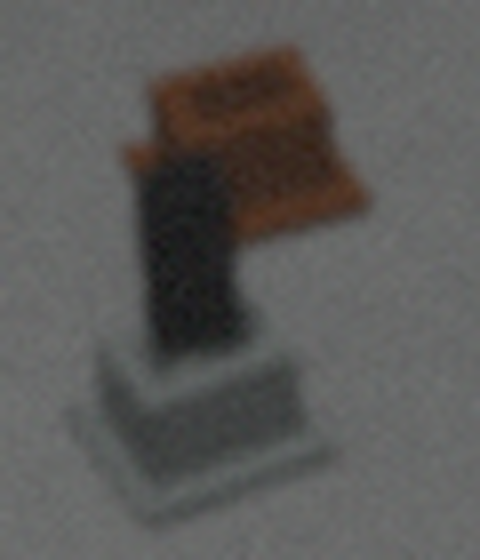

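```bash
cat > h.py <<'E'
import numpy as np,cv2
from scipy.spatial.transform import Rotation as R
from scipy.optimize import least_squares
def load(n): return dict(np.load(n))
def cam(d):
    q=d["rotation"]; return R.from_quat([q[1],q[2],q[3],q[0]]).as_matrix(),np.asarray(d["eye"]),np.asarray(d["K"])
def proj(d,P):
    M,e,K=cam(d); c=(np.atleast_2d(P)-e)@M; c=c*[1,-1,-1]
    u=c@K.T; return u[:,:2]/u[:,2:]
def ray(d,uv,z):
    M,e,K=cam(d); c=np.linalg.inv(K)@[uv[0],uv[1],1]; w=M@(c*[1,-1,-1]); return e+w*(z-e[2])/w[2]
def place(p,L):
    c,s=np.cos(p[2]),np.sin(p[2]); L=np.atleast_2d(L).astype(float)
    return np.c_[p[0]+c*L[:,0]-s*L[:,1],p[1]+s*L[:,0]+c*L[:,1],L[:,2]]
def box(x0,x1,y0,y1,z): return np.array([[x0,y0,z],[x1,y0,z],[x1,y1,z],[x0,y1,z]])/1000
def crop(d,u0,v0,w,h,f,polys=[],name=None):
    im=cv2.resize(d["color"][v0:v0+h,u0:u0+w,::-1],None,fx=f,fy=f,interpolation=cv2.INTER_CUBIC)
    for P,col in polys:
        q=(proj(d,P)-[u0,v0]+.5)*f-.5
        cv2.polylines(im,[np.round(q).astype(int)],True,col,1)
    cv2.imwrite(name,im)
E
cat > fit.py <<'E'
from h import *
t,s=load("top0.npz"),load("side0.npz")
fa=lambda q,o,f:(np.array(q,float)+.5)/f-.5+o
L=np.array([[-55,-90,38],[55,-90,38],[55,90,38],[-55,90,38]])/1000
tp=fa([(513,395),(540,125),(90,72),(57,348)],[235,145],7)
sp=fa([(103,385),(367,370),(315,43),(75,58)],[225,165],5)
def fun(p,w): 
    W=place(p,L); o=[]
    if w!=1:o.append(proj(t,W)-tp)
    if w!=0:o.append(proj(s,W)-sp)
    return np.concatenate(o).ravel()
for w in(0,1,2):
    f=least_squares(fun,[.5,-.05,-.1],args=(w,)); print(w,f.x,np.round(f.fun,1))
p=f.x
B=(0,0,255);G=(0,200,0)
pl=[(place(p,box(-55,55,-90,90,38)),B)]+[(place(p,box(c-12,c+12,47,65,38)),B) for c in(-28,28)]+[(place(p,box(c-6,c+6,-90,47,38)),G) for c in(-28,28)]+[(place(p,box(-51,51,-148,-90,30)),G)]
crop(t,235,145,110,70,7,pl,"pics/fa.png"); crop(s,225,165,90,115,5,pl,"pics/fc.png")
print("far pocket",place(p,np.array([[28,56,38]])/1000))
for d,uv in((t,fa((377,177),[235,145],7)),(s,fa((287,283),[225,165],5))):
    W=ray(d,uv,.024)[:2]-p[:2];c,sn=np.cos(p[2]),np.sin(p[2]);print("scrap",c*W[0]+sn*W[1],-sn*W[0]+c*W[1])
E
python3 fit.py
```

```text
0 [ 0.57278205 -0.00551607 -0.12036071] [-0.3  0.3  0.  -0.4  0.   0.2  0.2 -0.2]
1 [ 0.57144167 -0.00739583 -0.13278518] [-0.1  0.3  0.1 -0.2 -0.2  0.1  0.3 -0.2]
2 [ 0.57198727 -0.00645288 -0.12790901] [-0.1  0.8  0.5  0.2  0.5  0.3  0.5 -0.2  0.3 -0.   0.4 -0.7 -0.3 -0.3
  0.2 -0.5]
far pocket [[0.60690192 0.04551795 0.038     ]]
scrap 0.02883817182752338 -0.02741276616597637
scrap 0.028095795881228465 -0.03527433284621605
```

```bash
cat > fits.py <<'E'
from h import *
import sys
t,s=load("top0.npz"),load("side0.npz")
fa=lambda q,o,f:(np.array(q,float)+.5)/f-.5+o
# rim corners z=.040 in side; handle top in both
rim=np.array([[-26.5,19,40],[-26.5,-19,40],[26.5,-19,40]])/1000
sp=fa([(100,338),(155,405),(297,355)],[190,80],8)
def fun(p): return (proj(s,place(p,rim))-sp).ravel()
f=least_squares(fun,[.43,.25,.3]);print(f.x,f.fun)
p=f.x
B=(0,0,255);G=(0,200,0)
if len(sys.argv)>1:p=np.array(list(map(float,sys.argv[1:4])))
pl=[(place(p,box(-26.5,26.5,-19,19,40)),B),(place(p,box(-17.5,17.5,-10,10,40)),B),(place(p,box(-35,35,-30,30,6)),G)]
hp=p if len(sys.argv)<5 else np.array(list(map(float,sys.argv[4:7])))
pl+=[(place(hp,box(-13,13,-9,9,109)),(255,255,0)),(place(hp,box(-13,13,-9,9,44)),(255,0,255))]
crop(t,145,180,60,50,11,pl,"pics/fb.png"); crop(s,190,80,60,70,8,pl,"pics/fd.png")
E
python3 fits.py
```

```text
[0.50007307 0.27623554 0.30663539] [-0.20337429 -0.18128922 -0.4554761   0.5074548   0.66555252 -0.3695385 ]
```

View pics/fa.png

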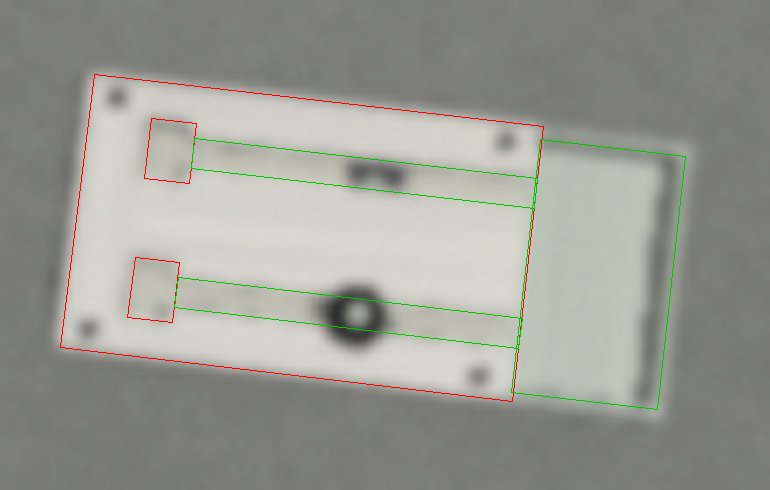

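View pics/fc.png

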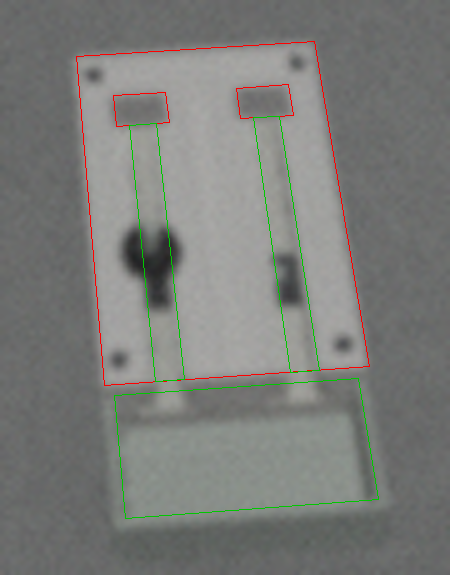

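View pics/fb.png

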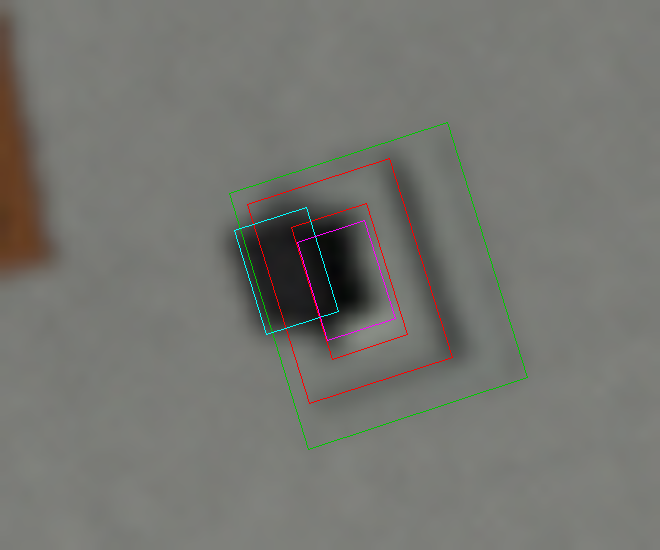

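View pics/fd.png

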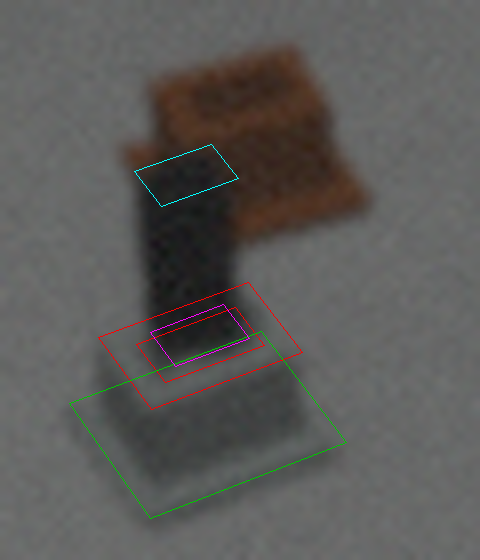

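```bash
python3 - <<'E'
from h import *
t,s=load("top0.npz"),load("side0.npz")
print("machine",ray(s,(222,72),0),ray(s,(281,72),0),ray(t,(97,187),0),ray(t,(72,186),.2))
print("brown",ray(s,(222,90),.04)); print("whitebox",ray(s,(316,108),0),ray(s,(368,105),0))
E
```

```text
machine [0.56040892 0.53160726 0.        ] [0.73127431 0.49656667 0.        ] [0.55581079 0.51692746 0.        ] [0.54252865 0.49476672 0.2       ]
brown [0.54004997 0.39991821 0.04      ]
whitebox [7.86041661e-01 3.21167189e-01 1.11022302e-16] [9.30925336e-01 3.03929962e-01 1.11022302e-16]
```

{"name": "drive_tool", "arguments": {
  "steps": [
    [30, -35, 0, 0.06],
    [62, -72, 0, 0.12],
    [95, -110, 0, 0.18],
    [128, -150, 0, 0.24],
    [160, -188, 0, 0.3],
    [192, -225, 0, 0.36],
    [225, -263, 0, 0.42],
    [257, -300, 0, 0.48],
    [290, -338, 0, 0.54],
    [319, -374, 0, 0.577]
  ],
  "claw": 0.1
}}

```text
time: 1.1
ee_pos: [0.4997, 0.2739, 0.2297]
tcp_rot: [-0.0, -0.154, 0.988, -0.001]
wrist_force: [0.2, 0.5, 0.0]
grip_width: 0.552
```

{"name": "drive_tool", "arguments": {
  "steps": [
    [0, 2, -30, 0],
    [0, 2, -60, 0],
    [0, 2, -90, 0],
    [0, 2, -115, 0],
    [0, 2, -135, 0],
    [0, 2, -152, 0],
    [0, 2, -166, 0],
    [0, 2, -176, 0],
    [0, 2, -181, 0],
    [0, 2, -181, 0]
  ]
}}

```text
time: 2.1
ee_pos: [0.4993, 0.2758, 0.0482]
tcp_rot: [-0.0, -0.154, 0.988, -0.001]
wrist_force: [0.2, -0.7, 0.0]
grip_width: 0.553
```

```bash
python3 - <<'E'
from h import *
from station import imaging
d=imaging.get_image("side");crop(d,170,50,100,110,6,[],"pics/s1.png")
E
```

```text
(no output)
```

View pics/s1.png

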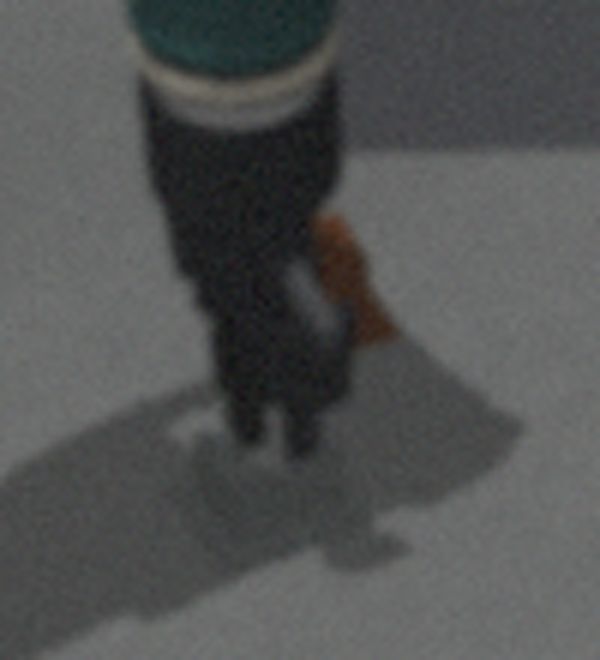

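{"name": "drive_tool", "arguments": {
  "steps": [
    [0, 0, -1, 0],
    [0, 0, -1, 0],
    [0, 0, -1, 0],
    [0, 0, -1, 0],
    [0, 0, -1, 0],
    [0, 0, -1, 0],
    [0, 0, -1, 0],
    [0, 0, -1, 0],
    [0, 0, -1, 0],
    [0, 0, -1, 0]
  ],
  "claw": -1
}}

```text
time: 3.15
ee_pos: [0.5005, 0.2764, 0.0487]
tcp_rot: [0.001, -0.154, 0.988, -0.001]
wrist_force: [0.4, -0.3, 5.8]
grip_width: 0.204
```

{"name": "drive_tool", "arguments": {
  "steps": [
    [0, 0, 12, 0],
    [0, 0, 25, 0],
    [0, 0, 40, 0],
    [0, 0, 55, 0],
    [0, 0, 70, 0],
    [0, 0, 80, 0],
    [0, 0, 80, 0],
    [0, 0, 80, 0],
    [0, 0, 80, 0],
    [0, 0, 80, 0]
  ]
}}

```text
time: 4.15
ee_pos: [0.4998, 0.2761, 0.1276]
tcp_rot: [-0.0, -0.154, 0.988, -0.001]
wrist_force: [-0.6, -0.6, -1.3]
grip_width: 0.202
```

```bash
python3 - <<'E'
from h import *
from station import imaging,r
d=imaging.get_image("side");crop(d,170,50,100,110,6,[],"pics/s2.png")
s=r.state();print(s["wrist_force"],s["wrist_torque"])
E
```

```text
[ 0.7133931  -0.17705663 -2.3557747 ] [ 0.01743457 -0.0247274   0.01681593]
```

View pics/s2.png

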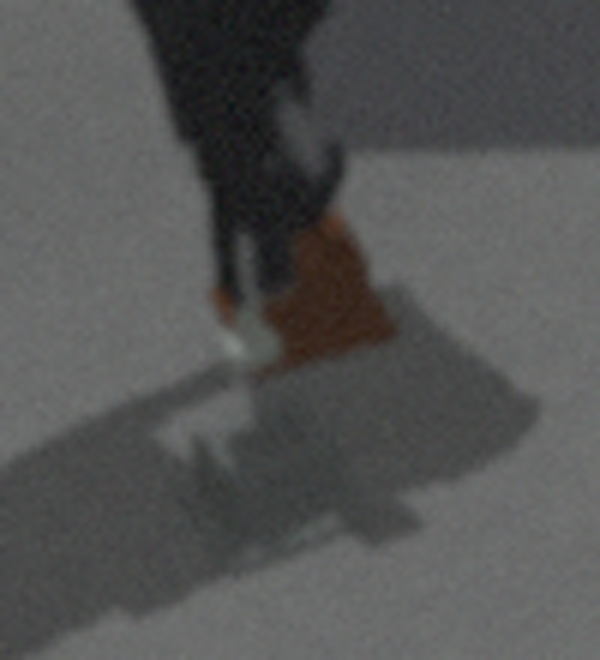

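{"name": "drive_tool", "arguments": {
  "steps": [
    [5, -12, 0, -0.03],
    [17, -38, 0, -0.08],
    [30, -66, 0, -0.14],
    [44, -95, 0, -0.2],
    [58, -125, 0, -0.26],
    [72, -155, 0, -0.32],
    [86, -185, 0, -0.38],
    [98, -212, -5, -0.42],
    [106, -229, -15, -0.437],
    [107, -231, -20, -0.437]
  ]
}}

```text
time: 5.2
ee_pos: [0.607, 0.0426, 0.1062]
tcp_rot: [-0.001, 0.066, 0.998, -0.001]
wrist_force: [-0.3, -0.2, -2.4]
grip_width: 0.205
```

```bash
cat > look.py <<'E'
from h import *
import sys
from station import imaging,r
n=sys.argv[1]; off=float(sys.argv[2]) if len(sys.argv)>2 else 0
st=r.state();e=st["ee_pos"];q=st["tcp_rot"];print(e,q,st["wrist_force"],st["time"])
yaw=-2*np.arctan2(q[1],q[2]); 
if yaw>2:yaw-=2*np.pi
yaw=(yaw+np.pi/2)%np.pi-np.pi/2
zb=(e[2]-.0397)*1000;print("yaw",yaw,"foot z",zb)
p=np.array([e[0],e[1],yaw])
B=(0,0,255);G=(0,255,0)
for c,w in(("side",(225,120,90,100,6)),("top",(230,125,100,70,8))):
    d=imaging.get_image(c);np.savez(f"{c}_{n}.npz",**d)
    crop(d,*w,[],f"pics/{c}_{n}r.png")
    crop(d,*w,[(place(p,box(off-10.5,off+10.5,-7,7,zb)),B),(place(p,box(off-10.5,off+10.5,-7,7,zb+10)),B),(place(p,box(-13,13,-9,9,zb+35)),G),(place(p,box(-13,13,-9,9,zb+100)),G)],f"pics/{c}_{n}.png")
E
python3 look.py 3; python3 - <<'E'
import cv2,numpy as np
a=cv2.imread("pics/side_3r.png");b=cv2.imread("pics/side_3.png");cv2.imwrite("pics/s3.png",cv2.resize(np.hstack([a,b]),(800,444)))
E
```

```text
[0.60697687 0.04255713 0.10617947] [-0.00100771  0.06562785  0.99784272 -0.00136861] [-0.34781731 -0.19740987 -2.42347746] 5.2
yaw -0.13135029114530017 foot z 66.4794698030468
```

View pics/side_3r.png

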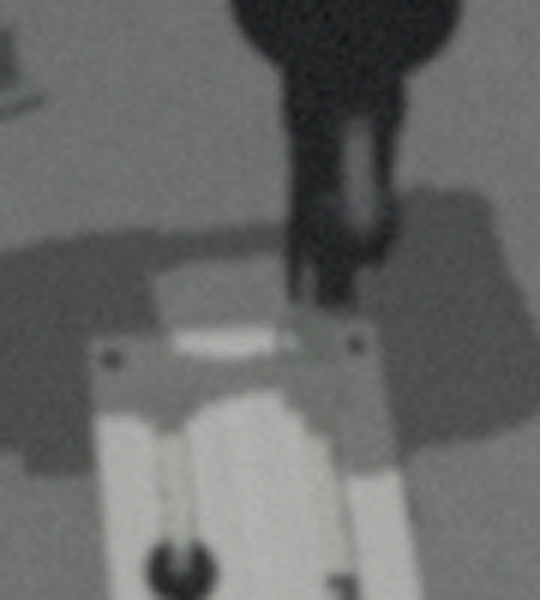

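View pics/side_3.png

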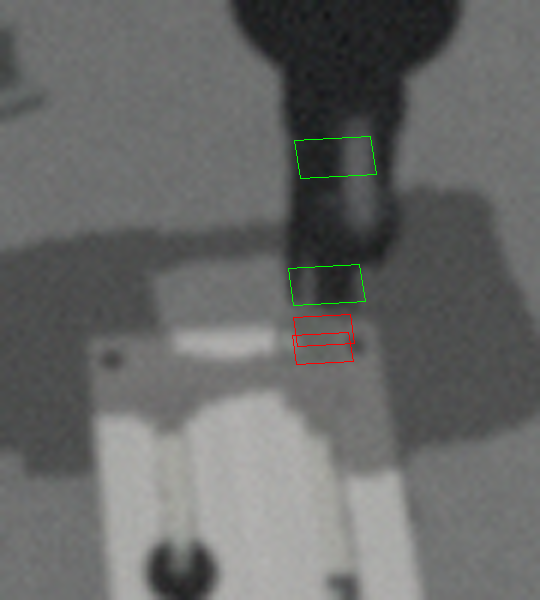

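```bash
python3 - <<'E'
from h import *
for n,w,f in(("side",(262,150,40,50),12),("top",(255,150,50,40),12)):
    d=load(n+"_3.npz");u,v,a,b=w
    im=d["color"][v:v+b,u:u+a,::-1].astype(float)
    im=np.clip((im/200)**.6*255,0,255).astype(np.uint8)
    cv2.imwrite(f"pics/z_{n}3.png",cv2.resize(im,None,fx=f,fy=f,interpolation=cv2.INTER_CUBIC))
E
```

```text
(no output)
```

View pics/z_side3.png

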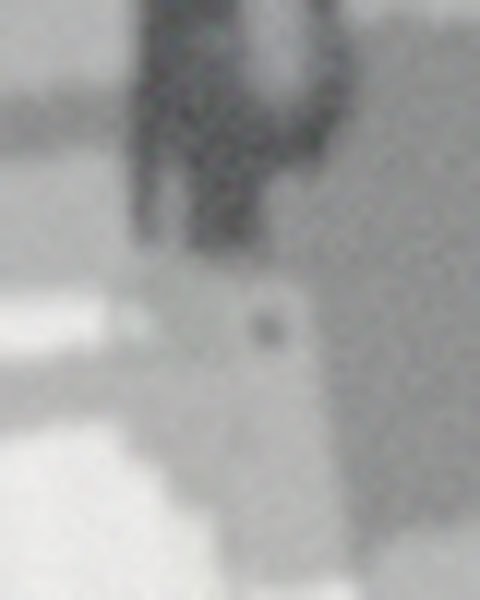

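View pics/top_3.png

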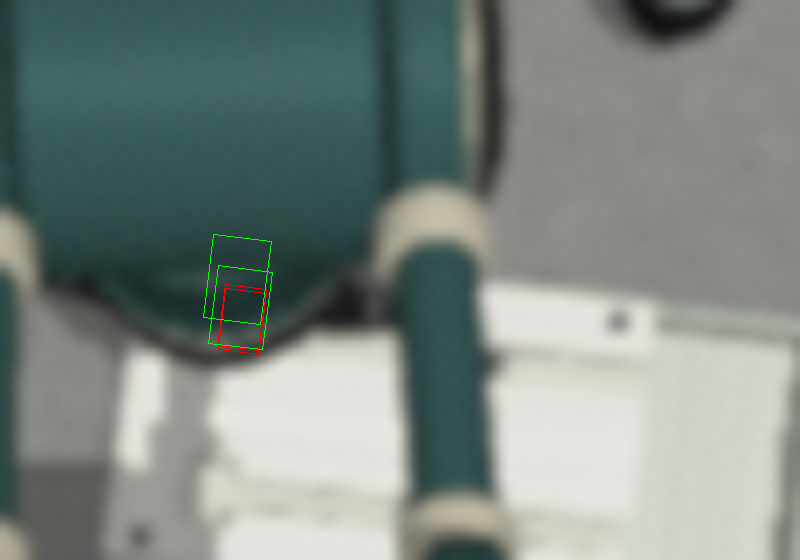

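{"name": "drive_tool", "arguments": {
  "steps": [
    [5, 2, -4, 0],
    [5, 2, -8, 0],
    [5, 2, -14, 0],
    [5, 2, -20, 0],
    [5, 2, -24, 0],
    [5, 2, -26, 0],
    [5, 2, -28, 0],
    [5, 2, -30, 0],
    [5, 2, -31, 0],
    [5, 2, -31, 0]
  ]
}}

```text
time: 6.3
ee_pos: [0.6104, 0.0466, 0.0746]
tcp_rot: [-0.002, 0.065, 0.998, -0.001]
wrist_force: [0.0, -0.2, -1.3]
grip_width: 0.199
```

{"name": "drive_tool", "arguments": {
  "steps": [
    [0, 0, -1, 0],
    [0, 0, -2, 0],
    [0, 0, -3, 0],
    [0, 0, -4, 0],
    [0, 0, -4, 0],
    [0, 0, -4, 0],
    [0, 0, -4, 0],
    [0, 0, -4, 0],
    [0, 0, -4, 0],
    [0, 0, -4, 0]
  ]
}}

```text
time: 7.3
ee_pos: [0.6105, 0.0466, 0.0706]
tcp_rot: [-0.002, 0.065, 0.998, -0.001]
wrist_force: [0.3, -0.0, -2.4]
grip_width: 0.201
```

{"name": "drive_tool", "arguments": {
  "steps": [
    [0, 0, -2, 0],
    [0, 0, -4, 0],
    [0, 0, -6, 0],
    [0, 0, -8, 0],
    [0, 0, -10, 0],
    [0, 0, -11, 0],
    [0, 0, -12, 0],
    [0, 0, -13, 0],
    [0, 0, -14, 0],
    [0, 0, -14, 0]
  ]
}}

```text
time: 8.3
ee_pos: [0.6104, 0.0466, 0.0565]
tcp_rot: [-0.002, 0.065, 0.998, -0.001]
wrist_force: [0.3, 0.5, -1.9]
grip_width: 0.2
```

```bash
python3 look.py 4 -5
```

```text
[0.61035081 0.04659635 0.05650175] [-0.00234384  0.06466886  0.9979035  -0.00102145] [ 0.26232363  0.52846521 -1.91841891] 8.3
yaw -0.12942847153617332 foot z 16.80174844697882
```

View pics/side_4r.png

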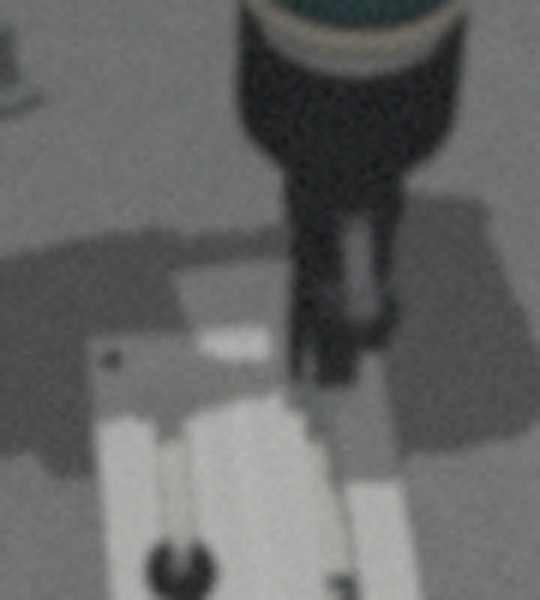

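{"name": "drive_tool", "arguments": {
  "steps": [
    [0.5, 0, -1, 0],
    [1, 0, -1, 0],
    [1.5, 0, -1, 0],
    [2, 0, -1, 0],
    [2.5, 0, -1, 0],
    [3, 0, -1, 0],
    [3, 0, -1, 0],
    [3, 0, -1, 0],
    [3, 0, -1, 0],
    [3, 0, -1, 0]
  ]
}}

```text
time: 9.4
ee_pos: [0.6132, 0.0466, 0.0555]
tcp_rot: [-0.003, 0.065, 0.998, -0.001]
wrist_force: [-1.6, -0.2, -0.8]
grip_width: 0.202
```

Light contact starting at about x=0.613; feel the other side.

{"name": "drive_tool", "arguments": {
  "steps": [
    [-1, 0, 0, 0],
    [-2, 0, 0, 0],
    [-2.5, 0, 0, 0],
    [-3, 0, 0, 0],
    [-3.5, 0, 0, 0],
    [-4, 0, 0, 0],
    [-4.5, 0, 0, 0],
    [-5, 0, 0, 0],
    [-5, 0, 0, 0],
    [-5, 0, 0, 0]
  ]
}}

```text
time: 10.4
ee_pos: [0.6097, 0.0466, 0.056]
tcp_rot: [-0.001, 0.065, 0.998, -0.001]
wrist_force: [5.4, -0.9, -4.5]
grip_width: 0.202
```

{"name": "drive_tool", "arguments": {
  "steps": [
    [1.8, 0, 0, 0],
    [1.3, -4, 0, 0],
    [0.5, -10, 0, 0],
    [-0.4, -17, 0, 0],
    [-1.3, -24, 0, 0],
    [-2.2, -31, 0, 0],
    [-3.1, -38, 0, 0],
    [-4, -45, 0, 0],
    [-4.6, -50, 0, 0],
    [-4.6, -50, 0, 0]
  ]
}}

```text
time: 11.4
ee_pos: [0.605, -0.0042, 0.056]
tcp_rot: [-0.001, 0.065, 0.998, -0.001]
wrist_force: [-0.4, -0.3, -1.3]
grip_width: 0.202
```

{"name": "drive_tool", "arguments": {
  "steps": [
    [-0.6, -5, 0, 0],
    [-1.3, -10, 0, 0],
    [-1.9, -15, 0, 0],
    [-2.6, -20, 0, 0],
    [-3.2, -25, 0, 0],
    [-3.9, -30, 0, 0],
    [-4.5, -35, 0, 0],
    [-5.1, -40, 0, 0],
    [-5.1, -40, 0, 0],
    [-5.1, -40, 0, 0]
  ]
}}

```text
time: 12.4
ee_pos: [0.6001, -0.0426, 0.0561]
tcp_rot: [-0.001, 0.066, 0.998, 0.001]
wrist_force: [0.6, 6.0, -1.6]
grip_width: 0.207
```

```bash
python3 look.py 5 -5; python3 -c "
from h import *
crop(load('side_5.npz'),225,150,90,130,5,[],'pics/z5.png')"
```

```text
[ 0.60013493 -0.04256234  0.05614511] [-7.53412339e-04  6.56969915e-02  9.97839121e-01  6.52307102e-04] [ 0.55558268  5.99242295 -1.63443757] 12.4
yaw -0.13148875065974797 foot z 16.445108082714274
```

View pics/z5.png

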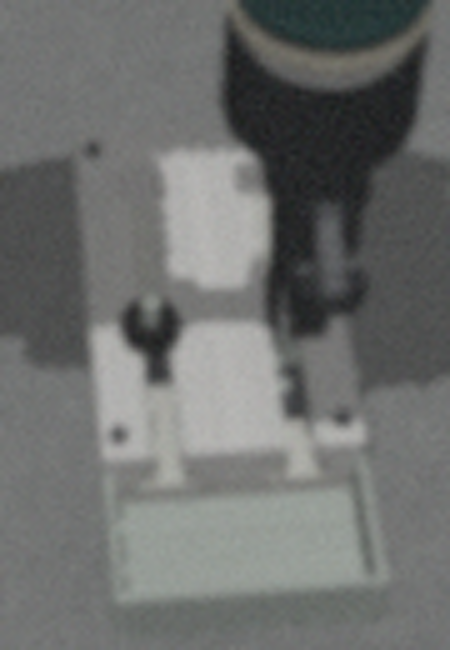

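{"name": "drive_tool", "arguments": {
  "steps": [
    [-0.6, -5, 0, 0],
    [-1.2, -9, 0, 0],
    [-1.7, -13, 0, 0],
    [-2.2, -17, 0, 0],
    [-2.7, -21, 0, 0],
    [-3.2, -25, 0, 0],
    [-3.7, -29, 0, 0],
    [-3.9, -30, 0, 0],
    [-3.9, -30, 0, 0],
    [-3.9, -30, 0, 0]
  ]
}}

```text
time: 13.5
ee_pos: [0.5966, -0.0703, 0.0562]
tcp_rot: [-0.001, 0.066, 0.998, 0.003]
wrist_force: [2.0, 8.3, -1.3]
grip_width: 0.207
```

```bash
python3 look.py 6 -5; python3 -c "
from h import *
crop(load('side_6.npz'),225,150,90,130,5,[],'pics/z6.png')"
```

```text
[ 0.59657305 -0.07033251  0.05623715] [-5.25640935e-04  6.62394468e-02  9.97800300e-01  2.57310515e-03] [ 1.97730982  8.33773935 -1.30691161] 13.5
yaw -0.13257642201142628 foot z 16.537154967958795
```

View pics/z6.png

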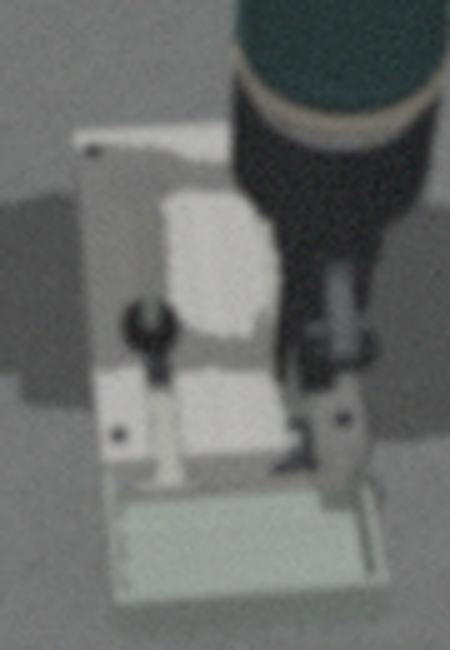

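{"name": "drive_tool", "arguments": {
  "steps": [
    [-0.6, -5, 0, 0],
    [-1.2, -10, 0, 0],
    [-1.7, -15, 0, 0],
    [-2.3, -20, 0, 0],
    [-2.9, -25, 0, 0],
    [-3.5, -30, 0, 0],
    [-4.1, -35, 0, 0],
    [-4.6, -39, 0, 0],
    [-5, -42, 0, 0],
    [-5, -42, 0, 0]
  ]
}}

```text
time: 14.6
ee_pos: [0.5915, -0.113, 0.0562]
tcp_rot: [-0.001, 0.067, 0.998, 0.002]
wrist_force: [0.2, -0.1, -2.2]
grip_width: 0.2
```

```bash
python3 look.py 7 -5; python3 -c "
from h import *
crop(load('side_7.npz'),225,150,90,130,5,[],'pics/z7.png')"
```

```text
[ 0.59146549 -0.11300433  0.0562188 ] [-5.60557751e-04  6.65666086e-02  9.97778794e-01  2.45963839e-03] [ 0.1556607  -0.11412959 -2.17857103] 14.6
yaw -0.13323215970861768 foot z 16.51879563686473
```

View pics/z7.png

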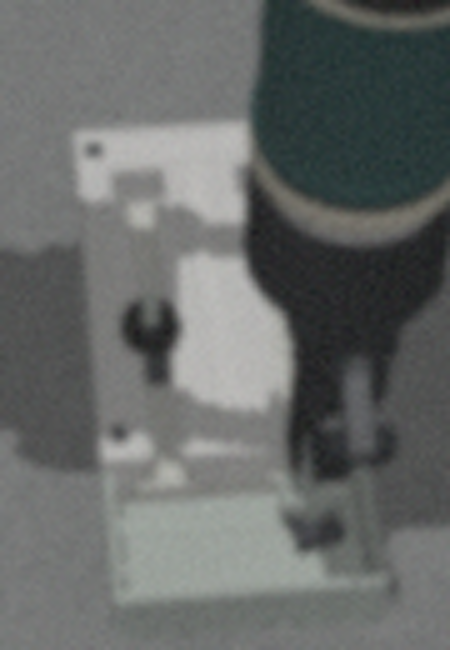

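{"name": "drive_tool", "arguments": {
  "steps": [
    [0, 0, 3, 0],
    [0, 0, 7, 0],
    [0, 0, 13, 0],
    [0, 0, 20, 0],
    [0, 0, 30, 0],
    [0, 0, 42, 0],
    [0, 0, 55, 0],
    [0, 0, 65, 0],
    [0, 0, 72, 0],
    [0, 0, 72, 0]
  ]
}}

```text
time: 15.7
ee_pos: [0.5926, -0.1128, 0.13]
tcp_rot: [0.001, 0.066, 0.998, 0.002]
wrist_force: [0.2, -0.4, -1.2]
grip_width: 0.202
```

```bash
python3 look.py 8 -5; python3 -c "
from h import *
crop(load('side_8.npz'),225,150,90,130,5,[],'pics/z8.png')"
```

```text
[ 0.59259799 -0.11276316  0.13003662] [8.95677087e-04 6.64079252e-02 9.97789404e-01 2.34336256e-03] [ 0.15132205 -0.37702964 -1.23326027] 15.7
yaw -0.13291408349633116 foot z 90.33661730623837
```

View pics/z8.png

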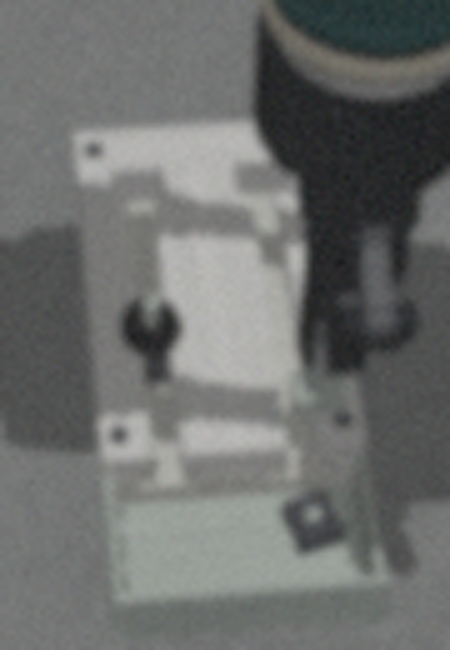

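{"name": "drive_tool", "arguments": {
  "steps": [
    [-4, 16, 0, 0.02],
    [-12, 50, 0, 0.06],
    [-22, 92, 0, 0.11],
    [-33, 137, 0, 0.16],
    [-44, 182, 0, 0.22],
    [-55, 228, 0, 0.28],
    [-66, 275, 0, 0.33],
    [-76, 320, 0, 0.38],
    [-86, 362, 0, 0.42],
    [-92, 389, 0, 0.442]
  ]
}}

```text
time: 16.8
ee_pos: [0.497, 0.2797, 0.1274]
tcp_rot: [-0.002, -0.156, 0.988, 0.003]
wrist_force: [0.7, -0.3, -1.5]
grip_width: 0.202
```

{"name": "drive_tool", "arguments": {
  "steps": [
    [0, 0, 0, 0],
    [0, 0, 0, 0],
    [0, 0, 0, 0],
    [0, 0, 0, 0],
    [0, 0, 0, 0],
    [0, 0, 0, 0],
    [0, 0, 0, 0],
    [0, 0, 0, 0],
    [0, 0, 0, 0],
    [0, 0, 0, 0]
  ]
}}

```text
time: 17.8
ee_pos: [0.497, 0.2796, 0.1274]
tcp_rot: [-0.002, -0.156, 0.988, 0.003]
wrist_force: [-0.0, 0.2, -2.1]
grip_width: 0.203
```

```bash
python3 look.py 9 -5; python3 -c "
from h import *
crop(load('side_9.npz'),170,50,100,110,6,[],'pics/z9.png')"
```

```text
[0.4969985  0.27964878 0.12744313] [-0.00198947 -0.15593257  0.98776204  0.0026894 ] [-0.04264572  0.18878546 -2.07311581] 17.8
yaw 0.3131447729020016 foot z 87.74312633137225
```

View pics/z9.png

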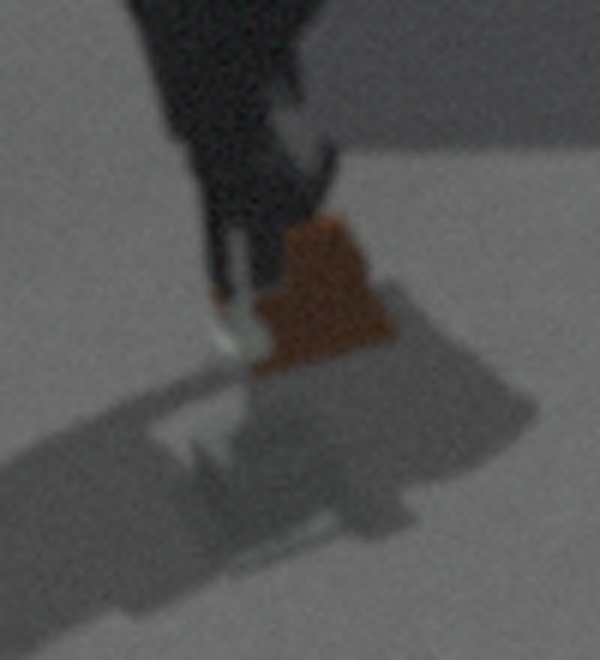

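{"name": "drive_tool", "arguments": {
  "steps": [
    [3, -3.3, 0, -0.004],
    [3, -3.3, -5, -0.004],
    [3, -3.3, -15, -0.004],
    [3, -3.3, -27, -0.004],
    [3, -3.3, -38, -0.004],
    [3, -3.3, -45, -0.004],
    [3, -3.3, -49, -0.004],
    [3, -3.3, -52, -0.004],
    [3, -3.3, -55, -0.004],
    [3, -3.3, -55, -0.004]
  ]
}}

```text
time: 18.9
ee_pos: [0.4999, 0.2764, 0.0723]
tcp_rot: [-0.002, -0.154, 0.988, 0.003]
wrist_force: [0.1, -0.1, -1.3]
grip_width: 0.199
```

{"name": "drive_tool", "arguments": {
  "steps": [
    [0, 0, -3, 0],
    [0, 0, -7, 0],
    [0, 0, -11, 0],
    [0, 0, -15, 0],
    [0, 0, -18, 0],
    [0, 0, -20, 0],
    [0, 0, -22, 0],
    [0, 0, -23, 0],
    [0, 0, -23.5, 0],
    [0, 0, -23.5, 0]
  ]
}}

```text
time: 19.9
ee_pos: [0.5001, 0.2765, 0.0489]
tcp_rot: [-0.002, -0.154, 0.988, 0.003]
wrist_force: [0.4, -0.6, -1.5]
grip_width: 0.203
```

{"name": "drive_tool", "arguments": {
  "steps": [
    [0, 0, -0.5, 0],
    [0, 0, -1, 0],
    [0, 0, -1, 0],
    [0, 0, -1, 0],
    [0, 0, -1, 0],
    [0, 0, -1, 0],
    [0, 0, -1, 0],
    [0, 0, -1, 0],
    [0, 0, -1, 0],
    [0, 0, -1, 0]
  ]
}}

```text
time: 20.9
ee_pos: [0.5002, 0.2766, 0.0487]
tcp_rot: [-0.002, -0.154, 0.988, 0.003]
wrist_force: [-3.2, -1.3, 5.2]
grip_width: 0.201
```

{"name": "drive_tool", "arguments": {
  "steps": [
    [0, 0, 0.5, 0],
    [0, 0, 0.5, 0],
    [0, 0, 0.5, 0],
    [0, 0, 0.5, 0],
    [0, 0, 0.5, 0],
    [0, 0, 0.5, 0],
    [0, 0, 0.5, 0],
    [0, 0, 0.5, 0],
    [0, 0, 0.5, 0],
    [0, 0, 0.5, 0]
  ],
  "claw": 0.1
}}

```text
time: 21.9
ee_pos: [0.5002, 0.2766, 0.0492]
tcp_rot: [-0.002, -0.154, 0.988, 0.003]
wrist_force: [-0.2, -0.3, 1.1]
grip_width: 0.554
```

{"name": "drive_tool", "arguments": {
  "steps": [
    [0, 0, 10, 0],
    [0, 0, 25, 0],
    [0, 0, 45, 0],
    [0, 0, 70, 0],
    [0, 0, 95, 0],
    [0, 0, 120, 0],
    [-20, 20, 145, 0],
    [-50, 60, 165, 0],
    [-85, 105, 180, 0],
    [-120, 150, 185, 0]
  ]
}}

```text
time: 22.9
ee_pos: [0.3925, 0.4129, 0.2361]
tcp_rot: [0.001, -0.153, 0.988, 0.004]
wrist_force: [0.8, 0.7, 0.1]
grip_width: 0.55
```

{"name": "drive_tool", "arguments": {
  "steps": [
    [-20, 40, 0, 0],
    [-50, 75, 0, 0],
    [-70, 110, 0, 0],
    [-90, 140, 0, 0],
    [-100, 150, 0, 0],
    [-100, 150, 0, 0],
    [-100, 150, 0, 0],
    [-100, 150, 0, 0],
    [-100, 150, 0, 0],
    [-100, 150, 0, 0]
  ]
}}

```text
time: 23.9
ee_pos: [0.2934, 0.562, 0.2363]
tcp_rot: [0.001, -0.153, 0.988, 0.004]
wrist_force: [0.2, -0.3, 0.3]
grip_width: 0.55
```

```bash
python3 look.py f -5; python3 -c "
from h import *
s=load('side_f.npz');t=load('top_f.npz')
p=np.array([.5,.276,.307])
cv2.imwrite('pics/topf.png',t['color'][:,:,::-1]);cv2.imwrite('pics/sidef.png',s['color'][:,:,::-1])
a=cv2.resize(s['color'][70:150,180:250,::-1],None,fx=7,fy=7,interpolation=2)
b=cv2.resize(s['color'][165:280,225:315,::-1],(440,560),interpolation=2)
c0=load('side0.npz')['color'][70:150,180:250,::-1]
a[:,:]=a
cv2.imwrite('pics/f2.png',np.hstack([cv2.resize(c0,(350,400)),cv2.resize(a,(350,400))]));cv2.imwrite('pics/f3.png',b)"
```

```text
[0.29338506 0.56203718 0.23626231] [ 7.69945109e-04 -1.52625523e-01  9.88273990e-01  4.40207385e-03] [ 0.15109863 -0.25120354  0.31032102] 23.9
yaw 0.30645184308455864 foot z 196.56231248940819
```

View pics/f2.png

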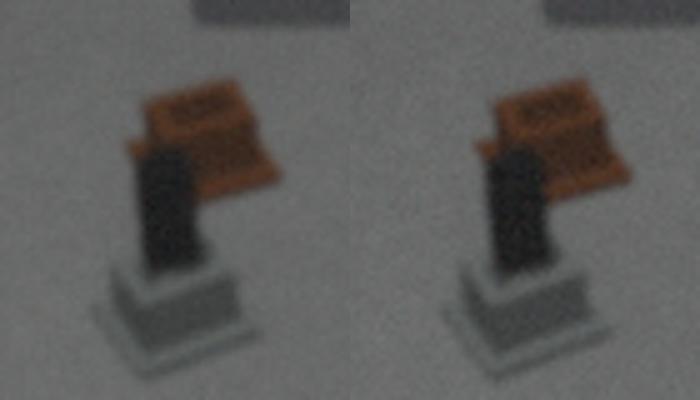

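View pics/f3.png

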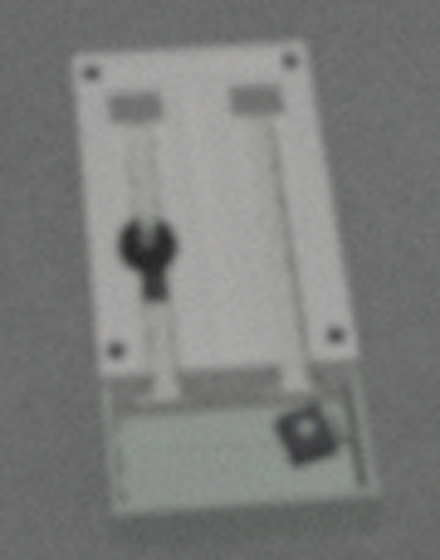

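View pics/topf.png

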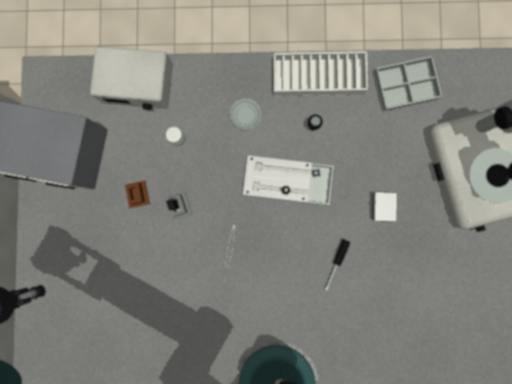

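```bash
python3 - <<'E'
from h import *
from station import r
t=load('top_f.npz');W=ray(t,(316,173),.013)[:2]-[.572,-.0065];c,s=np.cos(-.128),np.sin(-.128);print(c*W[0]+s*W[1],-s*W[0]+c*W[1])
print(r.sign_off())
E
```

```text
0.030425580607474315 -0.10632783279073674
the job is handed in; nothing more can be done
None
```

I pushed the broken nut out of the far slot (plate x = +28 mm) into the catch trough, stood the scraper back in the grey stand, and handed the job in at about 24 s. The sign-off gave no verdict.

- **Scraper foot:** In the side image the foot sat about 5–6 mm to -x of the tool centre, so I allowed for that and it entered the pocket on the first try. Feeling both pocket walls (contact at tool x ≈ 0.610 and 0.613 m) gave the centre I used for sliding.
- **Push:** Force on the wrist was 6–8 N while pushing and fell to zero when the nut dropped out.
- **Nut:** In the last images it lies flat in the trough, at about plate x = +30 mm, y = -106 mm.
- **Scraper:** It stands upright in the grey stand, looking the same as at the start, and the gripper was open and well clear of it.
- **Clamp stud and bystanders:** By eye, all of them look unmoved in the final pictures; I did not measure them.
- **Disagreement:** The two cameras differed by about 2 mm on where the plate is. I used the average, and it did not cause trouble.

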